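# Load the specimen carrier for an ageing run

## Task

Load the orange specimen carrier for the next ageing run: stand the lidded pot in the wide round pocket, the slim capped tube in the small round pocket and the solid square block in the square pocket, and lay the bar lengthwise in the long pocket, each upright and down on its pocket's floor. Leave the two look-alikes, the open cup and the drilled block, standing where they are.

Things in the scene. Friction and masses are not known exactly. Their poses are not given: they have to be found in the camera images.
- lidded_pot: Steel sample pot: a round squat cylinder 50 mm across and 34 mm high, closed on top, with a small dark knob (18 mm across, 12 mm high) in the middle of its lid; 46 mm high in all. Loose, about 0.16 kg. Origin: centre of the underside, z up.
- slim_tube: Slim steel tube standing upright: 28 mm across and 50 mm high, with a narrower metal cap (20 mm across) up to 60 mm. Loose, about 0.13 kg. Origin: centre of the underside, z up.
- solid_block: Solid aluminium block, 40 x 40 mm and 40 mm high, with a plain closed top. Loose, about 0.14 kg. Origin: centre of the underside, z up, x and y square to the sides.
- bar: Solid aluminium bar lying flat: 62 mm long (its x), 28 mm wide (its y), 32 mm high (its z). Loose, about 0.13 kg. Origin: centre of the underside.
- open_cup: Look-alike that stays where it is: an empty steel cup, open on top, 50 mm across and 34 mm high, with no lid or knob. Loose. Origin: centre of the underside. A rubber stopper, an amber jar and a cork ring stand among the pieces (about 120 mm apart) and are not part of the job.
- drilled_block: Look-alike that stays where it is: an aluminium block 40 x 40 mm and 40 mm high with a round hole 26 mm wide in its top. Loose. Origin: centre of the underside.
- wide_round_pocket: Wide round pocket, 70 mm across. Dark-floored recess 11 mm deep in a fixed white plate 92 mm square, 16 mm high. Four such plates, in any order, fill an orange tray 204 mm square (rim 14 mm) two by two, 95 mm apart. Origin: centre of the plate's underside, z up; pocket floor at z = 5 mm, plate top at 16 mm; x and y along its edges.
- small_round_pocket: Small round pocket, 48 mm across. Dark-floored recess 11 mm deep in a fixed white plate 92 mm square, 16 mm high. Four such plates, in any order, fill an orange tray 204 mm square (rim 14 mm) two by two, 95 mm apart. Origin: centre of the plate's underside, z up; pocket floor at z = 5 mm, plate top at 16 mm; x and y along its edges.
- square_pocket: Square pocket, 60 x 60 mm. Dark-floored recess 11 mm deep in a fixed white plate 92 mm square, 16 mm high. Four such plates, in any order, fill an orange tray 204 mm square (rim 14 mm) two by two, 95 mm apart. Origin: centre of the plate's underside, z up; pocket floor at z = 5 mm, plate top at 16 mm; x and y along its edges.
- long_pocket: Long pocket, 80 mm along its x and 48 mm along its y. Dark-floored recess 11 mm deep in a fixed white plate 92 mm square, 16 mm high. Four such plates, in any order, fill an orange tray 204 mm square (rim 14 mm) two by two, 95 mm apart. Origin: centre of the plate's underside, z up; pocket floor at z = 5 mm, plate top at 16 mm; x and y along its edges.
Mind the look-alikes: they are no part of the job. What is shaped like the solid_block but blue, purple or red is not meant.

How it is judged (in metres and radians):
At the end, for the whole second after the job is handed in: Pot, tube, block and bar each rest on the floor of their own pocket (within 15 mm of its centre, no more than 3 mm above its floor), upright within 0.12 rad, still; bar along its pocket within 0.42 rad; open cup and drilled block upright, within 30 mm of their starts (horizontal distance between lidded_pot and wide_round_pocket below 0.015 m and z of lidded_pot in the frame of wide_round_pocket below 0.008 m and angle between each of lidded_pot, slim_tube, solid_block, bar, open_cup, drilled_block's own z axis and vertical below 0.12 rad and linear speed of each of lidded_pot, slim_tube, solid_block, bar below 0.02 m/s and horizontal distance between slim_tube and small_round_pocket below 0.015 m and z of slim_tube in the frame of small_round_pocket below 0.008 m and horizontal distance between solid_block and square_pocket below 0.015 m and z of solid_block in the frame of square_pocket below 0.008 m and horizontal distance between bar and long_pocket below 0.015 m and z of bar in the frame of long_pocket below 0.008 m and angle between the x axis of bar and the x axis of long_pocket, either way round below 0.42 rad and distance of each of open_cup, drilled_block from where it was at the start of the episode below 0.03 m); the robot touches nothing.
It fails at once if the open cup is moved more than 30 mm or lifted away (distance of open_cup from where it was at the start of the episode above 0.03 m).
It fails at once if the drilled block is moved more than 30 mm or lifted away (distance of drilled_block from where it was at the start of the episode above 0.03 m).
It also fails if it takes over 112 s, if anything falls off the work surface, if the arm or the gripper's body presses on something with over 40 N, if the wrist force passes 120 N, or if a joint passes its speed limit or range.

## Robot

A 6-joint arm with a two-finger parallel gripper is mounted at the origin on the work surface. World frame = base frame: x ahead of the robot, y to its left, z up, the work surface at z = 0. Lengths are in m, angles in degrees, forces in N, time in s.
With the tool pointing down it reaches from about 0.35 to 0.975 m from the base axis. Payload 17.4 kg.
Tool frame: the origin (TCP) lies midway between the tips of the shut fingers; the grasp point (between the pads) lies bot.hold_point_z behind it (bot.hold_point_z is the distance from the TCP to the grasp point, in m); z points along the fingers, y is the line along which they close (so a half turn about z gives the same grasp; the last joint's range is limited). The gripper opens to 85 mm and grips with 20 to 120 N. Pads are 22 mm wide; open, the fingers measure 114 mm over their backs; the gripper's body (76 mm by 85 mm) begins 54 mm behind the grasp point. The pads swing forward as they close: fully open they stand 13 mm farther back than shut.
Start: joints at [-69.087, 6.646, 82.598, -0, 90.757, -2.166], TCP at [0.265, -0.621, 0.231] pointing down, gripper open.
Joint ranges: [-162.19, 162.19], [-47.58, 125.68], [4.15, 143.07], [-65.23, 245.23], [0.69, 171.88], [-170.13, 170.13]. Speed limits (degrees/s): [108.29, 108.29, 127.2, 180, 180, 180].

## Interface

Orientations are given as a 3x3 rotation matrix whose columns are the frame's x, y, z axes.
In Python, from station import bot, optics gives the robot as it stands. The module is installed in compiled form; this text tells all that it offers.
- The arm moves only by the shell command python3 -m handwheel 'ROWS' [FORCE]. ROWS is JSON, a list of rows, each an object with "linear": the shift along the tool's x, y, z as a fraction of full scale, a list of three; "turn": the turn, a rotation vector about the tool's x, y, z as a fraction of full scale, a list of three; "claw": the opening, from 0 (shut) to 1 (fully open). In form: [{"linear": [dx, dy, dz], "turn": [rx, ry, rz], "claw": claw}, ...]. A call has 1 to 20 rows; each row is the pose to reach, as a shift and turn from the pose commanded when the call began, along the tool's axes at that moment, turning the shorter way round; what a row does not reach only later rows make up. Full scale, the value 1, is 15 cm for a shift and 180 degrees for a turn. A row lasts 1/8 s, in which the tool goes at most 62.5 mm and 10.7 degrees, less where a joint would pass 70% of its speed; a pose out of reach is approached as far as the arm can. A call with a number of a shift or a turn outside -1 to 1 is refused whole. A call with a gripper value outside its range is refused whole. The fingers move at their own pace and stop on an object; FORCE is the grip in N (left out, the last holds). Time passes only in rows, so rows that repeat a pose let the fingers close. It gives the time, the measured TCP pose, the force, the opening and the grip force at its end, in the units of the state.
- bot.observe(): the state, without advancing time (a new reading comes with each control period).
- optics.get_image(name): name is "side" or "top"; returns a dict with "image" (384x512x3 uint8, blue, green, red), "vertical_fov" (degrees; the focal length in pixels is half the picture's height over the tangent of half this angle, whatever the lens; pixels are square), "cx", "cy" (the principal point, pixels), "dist" ([k1, k2, p1, p2, k3] as OpenCV has them; the pictures are not rectified), "extrinsics" (4x4, takes a point from world to camera coordinates). Camera axes: x right, y up, looking along -z (the intrinsics and any distortion apply to the point x, -y, -z); pixel columns grow to the right and rows downward; lengths in m; the calibration is good to about 2 mm. A picture is of the moment at which its call begins. There is no depth.
- bot.job_done(): hands the job in; it is judged then, once.
The state is a dict: "t": time; "q": joint angles; "dq": joint speeds; "joint_torque": joint torques, N m; "ee_pos": TCP position; "eef_rot": TCP orientation; "wrist_force": force on the tool from outside, world axes, zero at the start; "ft_torque": the same for the moment, N m; "grip_width": finger opening in m; "grip_force": force on a finger pad.
Only numpy, scipy, OpenCV 4.12 (cv2) and the standard library are available. Lean on these libraries where they do the work, as an engineer would, in place of code of your own. Each camera call takes 0.05 s, during which the arm holds its last target. There are 200 camera calls.

## Working session

There is one attempt and no reset: what is moved stays moved. The work goes in short steps, Python scripts to look and compute and a shell command to move; the robot and the scene stay as the last step left them, time stands still between calls to the robot, and variables do not carry over. Pictures are saved under pics/ and viewed, at most 14 in all, crops included, and the job is handed in when it is done.

```bash
mkdir -p pics
cat > h.py <<'E'
import numpy as np, cv2
from station import bot, optics
def cam(n):
    d=optics.get_image(n); im=d["image"]; f=im.shape[0]/2/np.tan(np.radians(d["vertical_fov"])/2)
    d["K"]=np.array([[f,0,d["cx"]],[0,f,d["cy"]],[0,0,1.]]); d["D"]=np.array(d["dist"],float)
    d["E"]=np.array(d["extrinsics"]); return d
def ray(d,uv,z):
    """pixels -> world points on plane z"""
    p=cv2.undistortPoints(np.array(uv,float).reshape(-1,1,2),d["K"],d["D"]).reshape(-1,2)
    v=np.c_[p[:,0],-p[:,1],-np.ones(len(p))]; R=d["E"][:3,:3]; c=-R.T@d["E"][:3,3]; w=v@R
    return c+w*((z-c[2])/w[:,2])[:,None]
def proj(d,P):
    P=np.atleast_2d(P).astype(float); q=P@d["E"][:3,:3].T+d["E"][:3,3]; q=q*[1,-1,-1]
    return cv2.projectPoints(q,np.zeros(3),np.zeros(3),d["K"],d["D"])[0].reshape(-1,2)
E
python3 - <<'E'
from h import *
for n in("top","side"):
    d=cam(n); cv2.imwrite(f"pics/{n}0.png",cv2.resize(d["image"],(800,600),interpolation=cv2.INTER_CUBIC))
    R=d["E"][:3,:3];print(n,-R.T@d["E"][:3,3],R[2],d["K"][0,0],d["D"])
s=bot.observe();print(s["t"],s["ee_pos"],s["eef_rot"],s["grip_width"],bot.hold_point_z)
E
```

```text
top [ 0.4858971  -0.06055799  1.05661325] [-0.10835726  0.01589812  0.99398489] 370.665881675687 [0.00347323 0.         0.         0.         0.        ]
side [ 0.55287416 -0.79249638  0.58616658] [-0.0284128  -0.80034591  0.59886487] 381.43642609291913 [0.02985598 0.         0.         0.         0.        ]
0.1 [ 0.26451839 -0.62082694  0.23062729] [[ 9.19964087e-01  3.92002447e-01 -3.99135331e-04]
 [ 3.92002650e-01 -9.19963591e-01  9.55376937e-04]
 [ 7.32012506e-06 -1.03537458e-03 -9.99999464e-01]] 0.08556526827876075 0.0187
```

View pics/top0.png

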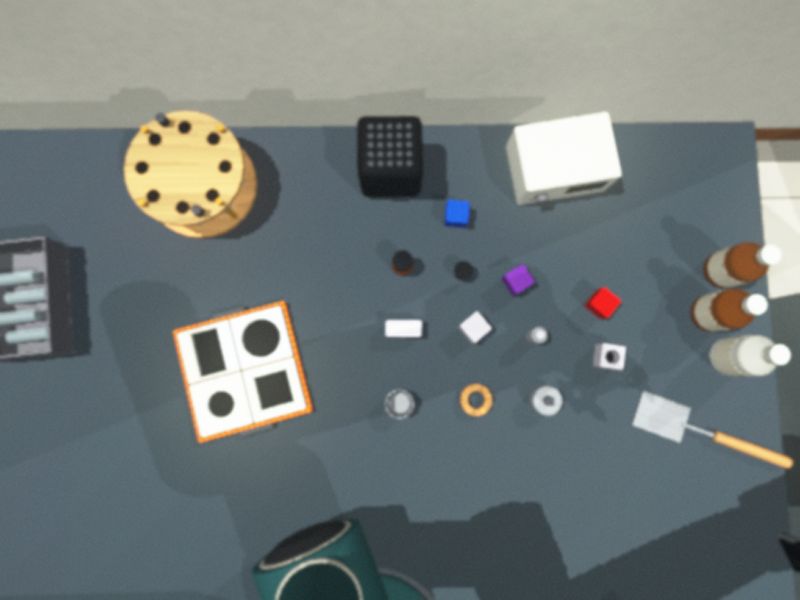

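View pics/side0.png

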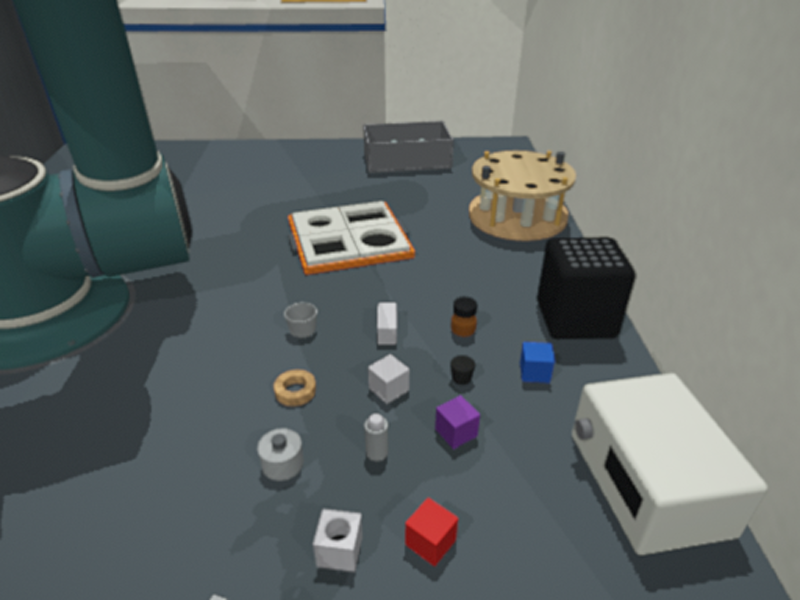

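The top view shows the carrier on the left: long pocket (209,351), wide round (261,337), small round (221,403) and square (273,389). The pieces are in the middle: bar (404,328), solid block (476,327), tube (539,335), lidded pot (547,401), open cup (400,403) and drilled block (610,356). The side view shows the same layout.

```bash
cat > meas.py <<'E'
from h import *
d=cam("top"); s=cam("side"); im=d["image"]; g=im.max(2)
def blob(mask,c,r=28):
    c=np.array(c)*.64; m=np.zeros_like(mask); x,y=c.astype(int); m[y-r:y+r,x-r:x+r]=mask[y-r:y+r,x-r:x+r]
    cs=cv2.findContours(m.astype(np.uint8),cv2.RETR_EXTERNAL,cv2.CHAIN_APPROX_NONE)[0]
    cs=[k for k in cs if len(k)>8]
    return min(cs,key=lambda k:np.hypot(*(k.reshape(-1,2).mean(0)-c))).reshape(-1,2).astype(float)
def rect(k,z):
    w=ray(d,k,z)[:,:2]; (c,sz,a)=cv2.minAreaRect((w*1000).astype(np.float32)); 
    return np.round(c,1),np.round(sz,1),round(a,1)
print("tray/pockets (plate top 16)")
dark=g<110
for n,c in dict(long=(209,351),wide=(261,337),small=(221,403),square=(273,389)).items():
    print(n,rect(blob(dark,c,20),.016))
hsv=cv2.cvtColor(im,cv2.COLOR_BGR2HSV)
org=(hsv[...,1]>140)&(hsv[...,0]<20); k=blob(org,(243,370),60); print("tray",rect(k,.014))
print("pieces")
for n,(c,z,t) in dict(bar=((404,328),.032,200),block=((476,327),.040,185),tube=((539,335),.055,135),pot=((547,401),.034,140),cup=((400,403),.034,130),drilled=((610,356),.04,185)).items():
    print(n,rect(blob(g>t,c),z))
big=cv2.resize(im[185:285,235:410],(0,0),fx=4.5,fy=4.5,interpolation=cv2.INTER_CUBIC); cv2.imwrite("pics/crop1.png",big)
b=cv2.resize(s["image"][185:370,155:300],(0,0),fx=3.2,fy=3.2,interpolation=cv2.INTER_CUBIC); cv2.imwrite("pics/crop2.png",b)
np.savez("cal.npz",top=im,side=s["image"])
E
python3 meas.py
```

```text
tray/pockets (plate top 16)
long (array([522.7, 281.3]), array([72.8, 40. ]), 14.9)
wide (array([547.4, 189.1]), array([58.9, 58.8]), 89.1)
small (array([430.5, 257.3]), array([37.4, 38. ]), 44.9)
square (array([454.4, 164.8]), array([52.7, 51.9]), 14.6)
tray (array([488.7, 221.2]), array([206.5, 207.5]), 14.3)
pieces
bar (array([558.8, -66.9]), array([61., 25.]), 89.1)
block (array([ 557.8, -193.1]), array([40.2, 40.4]), 37.5)
tube (array([ 541.2, -301.1]), array([24.5, 27.3]), 87.7)
pot (array([ 425.9, -316.4]), array([49.4, 51.5]), 87.7)
cup (array([427.8, -61.7]), array([52.1, 37.3]), 19.1)
drilled (array([ 502.5, -432.9]), array([41.5, 40.9]), 80.9)
```

View pics/crop1.png

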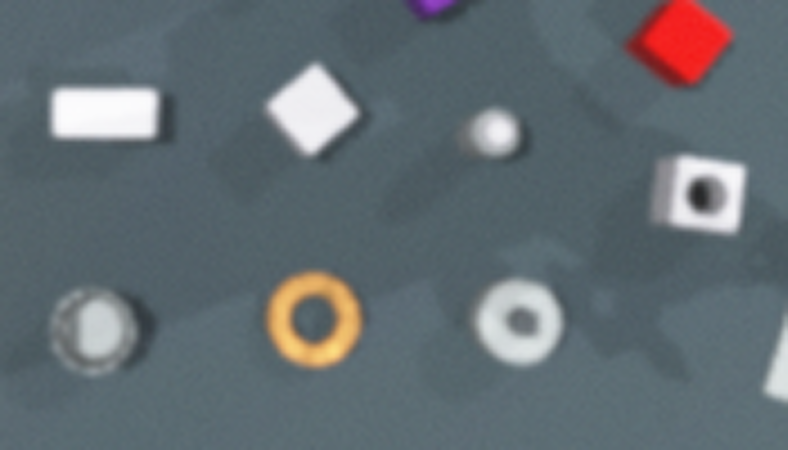

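View pics/crop2.png

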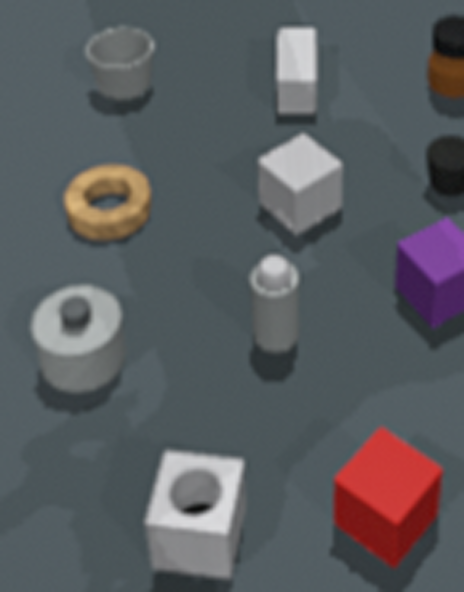

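The crops confirm the identities: the pot has its knob, the tube its cap, and the drilled block its hole. Next I cross-check the centres against the side view and write a planning helper.

```bash
cat > plan.py <<'E'
import sys,numpy as np
from station import bot
# args: x,y,z,yaw (mm,deg) waypoints; prints linear/turn of each, all relative to the previous waypoint (first: the measured pose)
s=bot.observe(); p=np.array(s["ee_pos"])*1000; R=np.array(s["eef_rot"]); yaw=np.degrees(np.arctan2(R[1,0],R[0,0]))
print("now",np.round(p,1),round(yaw,1),"w",round(s["grip_width"]*1000,1),"gf",round(s["grip_force"],1),"F",np.round(s["wrist_force"],1),"t",s["t"])
for a in sys.argv[1:]:
    x,y,z,w=map(float,a.split(",")); t=np.radians(yaw); d=np.array([x,y,z])-p
    X=np.array([np.cos(t),np.sin(t),0]);Y=np.array([np.sin(t),-np.cos(t),0])
    print(a,"linear",[round(float(v)/150,3) for v in(X@d,Y@d,-d[2])],"turn_z",round(-(w-yaw)/180,3))
    p=np.array([x,y,z]);yaw=w
E
python3 - <<'E'
from h import *
d=cam("top");s=cam("side")
for n,a,b,z in[("tubecap",(345.4,214.3),(240.6,266.9),.06),("potknob",(351,256.1),(178.8,279.7),.046),("block",(304.7,209.3),(249.1,236.9),.04),("bar",(258.3,210.2),(247.8,202.8),.032)]:
    print(n,ray(d,[a],z)*1000,ray(s,[b],z)*1000)
print(proj(s,[[.541,-.301,0]]),"tube base; seen bottom edge ~",(240.6,293))
E
python3 plan.py 320,-480,150,14.5 425,-318,130,14.5 425,-318,14,14.5
```

```text
tubecap [[ 539.98650758 -302.27545448   60.        ]] [[ 542.65754804 -304.66037404   60.        ]]
potknob [[ 427.52592549 -316.09006695   46.        ]] [[ 429.37802762 -318.73593798   46.        ]]
block [[ 556.67298923 -195.35271184   40.        ]] [[ 560.42214031 -202.61365147   40.        ]]
bar [[556.82385475 -67.67057244  32.        ]] [[560.0853826  -75.37549405  32.        ]]
[[240.45731291 286.85020097]] tube base; seen bottom edge ~ (240.6, 293)
now [ 264.6 -620.9  231.1] 23.1 w 85.2 gf 0.0 F [-0.  -0.1  0.1] t 0.3
320,-480,150,14.5 linear [0.708, -0.719, 0.54] turn_z 0.048
425,-318,130,14.5 linear [0.948, -0.87, 0.133] turn_z -0.0
425,-318,14,14.5 linear [0.0, 0.0, 0.773] turn_z -0.0
```

```bash
python3 -m handwheel '[{"linear":[0.71,-0.72,0.54],"turn":[0,0,0.048],"claw":1},{"linear":[0.71,-0.72,0.54],"turn":[0,0,0.048],"claw":1},{"linear":[0.71,-0.72,0.54],"turn":[0,0,0.048],"claw":1},{"linear":[0.71,-0.72,0.54],"turn":[0,0,0.048],"claw":1},{"linear":[0.71,-0.72,0.54],"turn":[0,0,0.048],"claw":1},{"linear":[0.71,-0.72,0.54],"turn":[0,0,0.048],"claw":1}]' 40
python3 plan.py 427,-317,120,14.5 427,-317,14,14.5
```

```text
t: 1.05
ee_pos: [0.32, -0.4809, 0.151]
eef_rot: [[0.969, 0.249, 0.0], [0.249, -0.969, -0.001], [0.0, 0.001, -1.0]]
wrist_force: [-0.8, 0.2, 1.0]
grip_width: 0.0852
grip_force: 0.0
now [ 320.  -480.9  151. ] 14.4 w 85.2 gf 0.0 F [-0.8  0.2  1. ] t 1.05
427,-317,120,14.5 linear [0.962, -0.881, 0.206] turn_z -0.001
427,-317,14,14.5 linear [0.0, 0.0, 0.707] turn_z -0.0
```

```bash
python3 -m handwheel '[{"linear":[0.96,-0.88,0.2],"turn":[0,0,0],"claw":1},{"linear":[0.96,-0.88,0.2],"turn":[0,0,0],"claw":1},{"linear":[0.96,-0.88,0.2],"turn":[0,0,0],"claw":1},{"linear":[0.96,-0.88,0.2],"turn":[0,0,0],"claw":1},{"linear":[0.96,-0.88,0.2],"turn":[0,0,0],"claw":1},{"linear":[0.96,-0.88,0.2],"turn":[0,0,0],"claw":1}]' | grep ee_pos
python3 -m handwheel '[{"linear":[0,0,0.3],"turn":[0,0,0],"claw":1},{"linear":[0,0,0.6],"turn":[0,0,0],"claw":1},{"linear":[0,0,0.71],"turn":[0,0,0],"claw":1},{"linear":[0,0,0.71],"turn":[0,0,0],"claw":1},{"linear":[0,0,0.71],"turn":[0,0,0],"claw":0},{"linear":[0,0,0.71],"turn":[0,0,0],"claw":0},{"linear":[0,0,0.71],"turn":[0,0,0],"claw":0},{"linear":[0,0,0.71],"turn":[0,0,0],"claw":0},{"linear":[0,0,0.71],"turn":[0,0,0],"claw":0},{"linear":[0,0,0.71],"turn":[0,0,0],"claw":0},{"linear":[0,0,0.71],"turn":[0,0,0],"claw":0},{"linear":[0,0,0.71],"turn":[0,0,0],"claw":0}]' 40
python3 plan.py 427,-317,130,14.5 450,-190,130,14.5 480,-50,130,14.5 520,80,130,14.5 547,188,130,14.5 547,188,20,14.5
```

```text
ee_pos: [0.4263, -0.3175, 0.1207]
t: 3.3
ee_pos: [0.4275, -0.3168, 0.0157]
eef_rot: [[0.968, 0.249, 0.002], [0.249, -0.968, -0.002], [0.001, 0.002, -1.0]]
wrist_force: [-2.7, -0.2, 9.3]
grip_width: 0.0483
grip_force: 40.2
now [ 427.5 -316.8   15.7] 14.4 w 48.3 gf 40.2 F [-2.7 -0.2  9.3] t 3.3
427,-317,130,14.5 linear [-0.003, 0.0, -0.762] turn_z -0.0
450,-190,130,14.5 linear [0.36, -0.781, -0.0] turn_z -0.0
480,-50,130,14.5 linear [0.427, -0.854, -0.0] turn_z -0.0
520,80,130,14.5 linear [0.475, -0.772, -0.0] turn_z -0.0
547,188,130,14.5 linear [0.355, -0.652, -0.0] turn_z -0.0
547,188,20,14.5 linear [0.0, 0.0, 0.733] turn_z -0.0
```

```bash
python3 -m handwheel '[{"linear":[0,0,-0.1],"turn":[0,0,0],"claw":0},{"linear":[0,0,-0.4],"turn":[0,0,0],"claw":0},{"linear":[0,0,-0.77],"turn":[0,0,0],"claw":0},{"linear":[0,0,-0.77],"turn":[0,0,0],"claw":0},{"linear":[0,0,-0.77],"turn":[0,0,0],"claw":0},{"linear":[0,0,-0.77],"turn":[0,0,0],"claw":0}]'
python3 - <<'E'
from h import *
t=cam("top")["image"][170:300,230:420];s=cam("side")["image"][130:350,110:330]
t=cv2.resize(t,(0,0),fx=2,fy=2);s=cv2.resize(s,(0,0),fx=1.8,fy=1.8)
c=np.zeros((max(t.shape[0],s.shape[0]),t.shape[1]+s.shape[1],3),np.uint8);c[:t.shape[0],:t.shape[1]]=t;c[:s.shape[0],t.shape[1]:]=s
cv2.imwrite("pics/lift1.png",c)
E
python3 plan.py
```

```text
t: 4.05
ee_pos: [0.4263, -0.3157, 0.1281]
eef_rot: [[0.968, 0.249, -0.002], [0.249, -0.968, 0.001], [-0.001, -0.002, -1.0]]
wrist_force: [-0.6, -0.2, -1.9]
grip_width: 0.0486
grip_force: 42.2
now [ 426.4 -315.8  128.2] 14.4 w 48.6 gf 42.2 F [-0.2  0.2 -2. ] t 4.15
```

View pics/lift1.png

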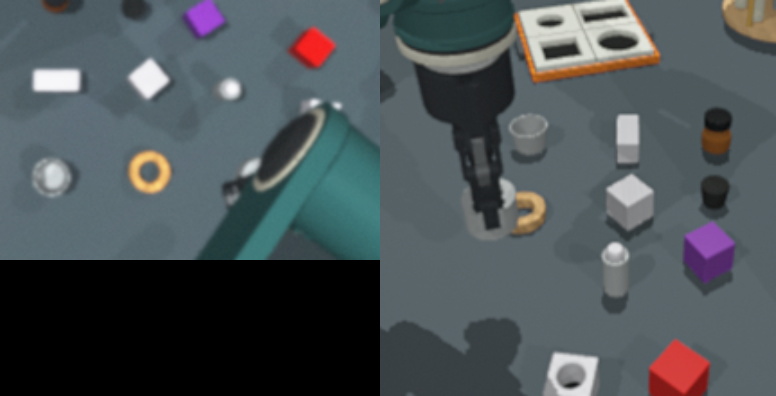

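The side view at (490,210) shows the pot hanging upright in the fingers. Carrying it to the wide pocket.

```bash
python3 -m handwheel '[{"linear":[0.36,-0.78,0],"turn":[0,0,0],"claw":0},{"linear":[0.36,-0.78,0],"turn":[0,0,0],"claw":0},{"linear":[0.36,-0.78,0],"turn":[0,0,0],"claw":0}]' | grep ee_pos
python3 -m handwheel '[{"linear":[0.43,-0.85,0],"turn":[0,0,0],"claw":0},{"linear":[0.43,-0.85,0],"turn":[0,0,0],"claw":0},{"linear":[0.43,-0.85,0],"turn":[0,0,0],"claw":0}]' | grep ee_pos
python3 -m handwheel '[{"linear":[0.48,-0.77,0],"turn":[0,0,0],"claw":0},{"linear":[0.48,-0.77,0],"turn":[0,0,0],"claw":0},{"linear":[0.48,-0.77,0],"turn":[0,0,0],"claw":0}]' | grep ee_pos
python3 -m handwheel '[{"linear":[0.35,-0.65,0],"turn":[0,0,0],"claw":0},{"linear":[0.35,-0.65,0],"turn":[0,0,0],"claw":0},{"linear":[0.35,-0.65,0],"turn":[0,0,0],"claw":0},{"linear":[0.35,-0.65,0],"turn":[0,0,0],"claw":0},{"linear":[0.35,-0.65,0],"turn":[0,0,0],"claw":0},{"linear":[0.35,-0.65,0],"turn":[0,0,0],"claw":0}]'
python3 plan.py 547,188,21,14.5
```

```text
ee_pos: [0.4502, -0.1863, 0.1288]
ee_pos: [0.4807, -0.0477, 0.1288]
ee_pos: [0.522, 0.082, 0.1286]
t: 6.02
ee_pos: [0.5481, 0.1865, 0.1295]
eef_rot: [[0.969, 0.248, 0.0], [0.248, -0.969, -0.0], [0.0, 0.0, -1.0]]
wrist_force: [0.6, 0.1, -1.6]
grip_width: 0.0483
grip_force: 42.7
now [548.1 186.5 129.5] 14.4 w 48.3 gf 42.7 F [ 0.6  0.1 -1.6] t 6.025
547,188,21,14.5 linear [-0.005, -0.012, 0.723] turn_z -0.001
```

```bash
python3 -m handwheel '[{"linear":[0,-0.01,0.3],"turn":[0,0,0],"claw":0},{"linear":[0,-0.01,0.55],"turn":[0,0,0],"claw":0},{"linear":[0,-0.01,0.68],"turn":[0,0,0],"claw":0},{"linear":[0,-0.01,0.722],"turn":[0,0,0],"claw":0},{"linear":[0,-0.01,0.722],"turn":[0,0,0],"claw":0},{"linear":[0,-0.01,0.722],"turn":[0,0,0],"claw":0}]'
python3 -m handwheel '[{"linear":[0,0,0],"turn":[0,0,0],"claw":0.7},{"linear":[0,0,0],"turn":[0,0,0],"claw":0.85},{"linear":[0,0,0],"turn":[0,0,0],"claw":0.85},{"linear":[0,0,0],"turn":[0,0,0],"claw":0.85}]'
python3 -m handwheel '[{"linear":[0,0,-0.3],"turn":[0,0,0],"claw":0.85},{"linear":[0,0,-0.7],"turn":[0,0,0],"claw":0.85},{"linear":[0,0,-0.8],"turn":[0,0,0],"claw":1},{"linear":[0,0,-0.8],"turn":[0,0,0],"claw":1},{"linear":[0,0,-0.8],"turn":[0,0,0],"claw":1}]' | grep ee_pos
python3 plan.py 530,60,140,14.5 540,-70,140,14.5 540,-195,140,14.5 541,-302.5,130,14.5 541,-302.5,20,14.5
```

```text
t: 6.78
ee_pos: [0.5484, 0.1888, 0.0235]
eef_rot: [[0.968, 0.249, 0.002], [0.249, -0.968, 0.0], [0.002, 0.0, -1.0]]
wrist_force: [-9.9, -3.9, 16.7]
grip_width: 0.0484
grip_force: 48.0
t: 7.28
ee_pos: [0.5477, 0.1889, 0.021]
eef_rot: [[0.968, 0.249, -0.0], [0.249, -0.968, -0.0], [-0.0, 0.0, -1.0]]
wrist_force: [1.1, -0.2, -0.5]
grip_width: 0.0727
grip_force: 0.0
ee_pos: [0.547, 0.1887, 0.139]
now [547.  188.7 139. ] 14.4 w 85.1 gf 0.0 F [-0.5  0.4 -0.2] t 7.9
530,60,140,14.5 linear [-0.324, 0.803, -0.006] turn_z -0.0
540,-70,140,14.5 linear [-0.152, 0.856, -0.0] turn_z -0.0
540,-195,140,14.5 linear [-0.209, 0.807, -0.0] turn_z -0.0
541,-302.5,130,14.5 linear [-0.173, 0.696, 0.067] turn_z -0.0
541,-302.5,20,14.5 linear [0.0, 0.0, 0.733] turn_z -0.0
```

```bash
python3 -m handwheel '[{"linear":[-0.32,0.8,0],"turn":[0,0,0],"claw":1},{"linear":[-0.32,0.8,0],"turn":[0,0,0],"claw":1},{"linear":[-0.32,0.8,0],"turn":[0,0,0],"claw":1}]' | grep ee_pos
python3 -m handwheel '[{"linear":[-0.15,0.86,0],"turn":[0,0,0],"claw":1},{"linear":[-0.15,0.86,0],"turn":[0,0,0],"claw":1},{"linear":[-0.15,0.86,0],"turn":[0,0,0],"claw":1}]' | grep ee_pos
python3 -m handwheel '[{"linear":[-0.21,0.81,0],"turn":[0,0,0],"claw":1},{"linear":[-0.21,0.81,0],"turn":[0,0,0],"claw":1},{"linear":[-0.21,0.81,0],"turn":[0,0,0],"claw":1}]' | grep ee_pos
python3 -m handwheel '[{"linear":[-0.17,0.7,0.07],"turn":[0,0,0],"claw":1},{"linear":[-0.17,0.7,0.07],"turn":[0,0,0],"claw":1},{"linear":[-0.17,0.7,0.07],"turn":[0,0,0],"claw":1},{"linear":[-0.17,0.7,0.07],"turn":[0,0,0],"claw":1},{"linear":[-0.17,0.7,0.07],"turn":[0,0,0],"claw":1}]' | grep ee_pos
python3 - <<'E'
from h import *
t=cam("top")["image"][180:300,90:230];s=cam("side")["image"][120:320,150:330]
t=cv2.resize(t,(0,0),fx=3,fy=3);s=cv2.resize(s,(0,0),fx=2,fy=2)
c=np.zeros((max(t.shape[0],s.shape[0]),t.shape[1]+s.shape[1],3),np.uint8);c[:t.shape[0],:t.shape[1]]=t;c[:s.shape[0],t.shape[1]:]=s
cv2.imwrite("pics/pot.png",c)
E
python3 plan.py 541,-302.5,20,14.5
```

```text
ee_pos: [0.5301, 0.0578, 0.1392]
ee_pos: [0.5411, -0.0723, 0.1394]
ee_pos: [0.5409, -0.1974, 0.1395]
ee_pos: [0.5431, -0.3018, 0.1304]
now [ 543.1 -302.2  130.6] 14.5 w 85.4 gf 0.0 F [0.9 0.3 0.2] t 9.75
541,-302.5,20,14.5 linear [-0.014, -0.002, 0.738] turn_z 0.0
```

View pics/pot.png

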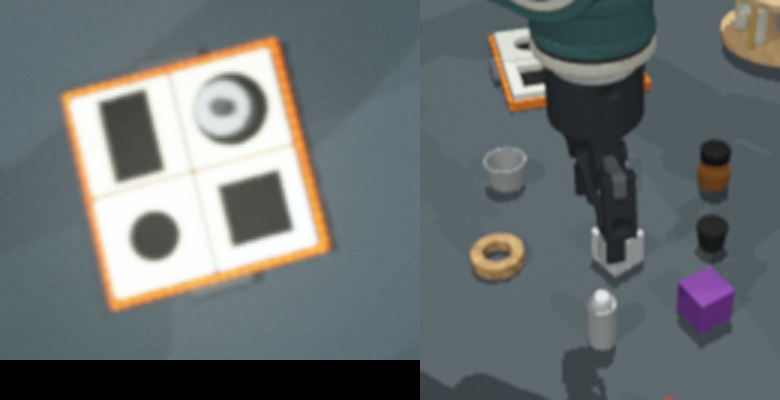

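The pot is in the wide pocket at (222,107); its lid looks shifted left because of parallax. Now the tube.

```bash
python3 -m handwheel '[{"linear":[-0.012,0,0.3],"turn":[0,0,0],"claw":1},{"linear":[-0.012,0,0.6],"turn":[0,0,0],"claw":1},{"linear":[-0.012,0,0.74],"turn":[0,0,0],"claw":1},{"linear":[-0.012,0,0.74],"turn":[0,0,0],"claw":1},{"linear":[-0.012,0,0.74],"turn":[0,0,0],"claw":0},{"linear":[-0.012,0,0.74],"turn":[0,0,0],"claw":0},{"linear":[-0.012,0,0.74],"turn":[0,0,0],"claw":0},{"linear":[-0.012,0,0.74],"turn":[0,0,0],"claw":0},{"linear":[-0.012,0,0.74],"turn":[0,0,0],"claw":0},{"linear":[-0.012,0,0.74],"turn":[0,0,0],"claw":0},{"linear":[-0.012,0,0.74],"turn":[0,0,0],"claw":0},{"linear":[-0.012,0,0.74],"turn":[0,0,0],"claw":0},{"linear":[-0.012,0,0.74],"turn":[0,0,0],"claw":0},{"linear":[-0.012,0,0.74],"turn":[0,0,0],"claw":0}]'
python3 -m handwheel '[{"linear":[0,0,-0.1],"turn":[0,0,0],"claw":0},{"linear":[0,0,-0.4],"turn":[0,0,0],"claw":0},{"linear":[0,0,-0.8],"turn":[0,0,0],"claw":0},{"linear":[0,0,-0.8],"turn":[0,0,0],"claw":0},{"linear":[0,0,-0.8],"turn":[0,0,0],"claw":0},{"linear":[0,0,-0.8],"turn":[0,0,0],"claw":0}]' 
python3 plan.py 520,-170,140,14.5 490,-40,140,14.5 460,90,140,14.5 440,200,140,14.5 430.6,256.3,140,14.5
```

```text
t: 11.5
ee_pos: [0.5414, -0.304, 0.0205]
eef_rot: [[0.968, 0.249, 0.001], [0.249, -0.968, -0.001], [0.001, 0.001, -1.0]]
wrist_force: [0.0, 1.2, 6.6]
grip_width: 0.0264
grip_force: 39.0
t: 12.25
ee_pos: [0.5404, -0.3035, 0.1381]
eef_rot: [[0.968, 0.249, -0.002], [0.249, -0.968, 0.001], [-0.002, -0.002, -1.0]]
wrist_force: [-0.5, 1.0, -2.1]
grip_width: 0.0268
grip_force: 39.9
now [ 540.4 -303.5  138.1] 14.4 w 26.8 gf 39.9 F [-0.5  1.  -2.1] t 12.25
520,-170,140,14.5 linear [0.09, -0.896, -0.013] turn_z -0.0
490,-40,140,14.5 linear [0.023, -0.889, -0.0] turn_z -0.0
460,90,140,14.5 linear [0.023, -0.889, -0.0] turn_z -0.0
440,200,140,14.5 linear [0.055, -0.743, -0.0] turn_z -0.0
430.6,256.3,140,14.5 linear [0.033, -0.379, -0.0] turn_z -0.0
```

```bash
python3 -m handwheel '[{"linear":[0.09,-0.9,0],"turn":[0,0,0],"claw":0},{"linear":[0.09,-0.9,0],"turn":[0,0,0],"claw":0},{"linear":[0.09,-0.9,0],"turn":[0,0,0],"claw":0}]' | grep ee_pos
python3 -m handwheel '[{"linear":[0.02,-0.89,0],"turn":[0,0,0],"claw":0},{"linear":[0.02,-0.89,0],"turn":[0,0,0],"claw":0},{"linear":[0.02,-0.89,0],"turn":[0,0,0],"claw":0}]' | grep ee_pos
python3 -m handwheel '[{"linear":[0.02,-0.89,0],"turn":[0,0,0],"claw":0},{"linear":[0.02,-0.89,0],"turn":[0,0,0],"claw":0},{"linear":[0.02,-0.89,0],"turn":[0,0,0],"claw":0}]' | grep ee_pos
python3 -m handwheel '[{"linear":[0.06,-0.74,0],"turn":[0,0,0],"claw":0},{"linear":[0.06,-0.74,0],"turn":[0,0,0],"claw":0},{"linear":[0.06,-0.74,0],"turn":[0,0,0],"claw":0}]' | grep ee_pos
python3 -m handwheel '[{"linear":[0.03,-0.38,0],"turn":[0,0,0],"claw":0},{"linear":[0.03,-0.38,0],"turn":[0,0,0],"claw":0},{"linear":[0.03,-0.38,0],"turn":[0,0,0],"claw":0},{"linear":[0.03,-0.38,0],"turn":[0,0,0],"claw":0}]'
python3 plan.py 430.6,256.3,26.5,14.5
```

```text
ee_pos: [0.5195, -0.1668, 0.1385]
ee_pos: [0.4893, -0.0374, 0.1389]
ee_pos: [0.4592, 0.0924, 0.139]
ee_pos: [0.4407, 0.2015, 0.1389]
t: 14.25
ee_pos: [0.4314, 0.2551, 0.1393]
eef_rot: [[0.969, 0.248, -0.0], [0.248, -0.969, -0.0], [-0.0, 0.0, -1.0]]
wrist_force: [-0.2, -0.1, -1.4]
grip_width: 0.0269
grip_force: 40.9
now [431.4 255.1 139.3] 14.3 w 26.9 gf 40.9 F [-0.2 -0.1 -1.4] t 14.25
430.6,256.3,26.5,14.5 linear [-0.003, -0.009, 0.752] turn_z -0.001
```

```bash
python3 -m handwheel '[{"linear":[0,-0.01,0.3],"turn":[0,0,0],"claw":0},{"linear":[0,-0.01,0.55],"turn":[0,0,0],"claw":0},{"linear":[0,-0.01,0.7],"turn":[0,0,0],"claw":0},{"linear":[0,-0.01,0.755],"turn":[0,0,0],"claw":0},{"linear":[0,-0.01,0.755],"turn":[0,0,0],"claw":0},{"linear":[0,-0.01,0.755],"turn":[0,0,0],"claw":0}]'
python3 -m handwheel '[{"linear":[0,0,0],"turn":[0,0,0],"claw":0.4},{"linear":[0,0,0],"turn":[0,0,0],"claw":0.7},{"linear":[0,0,0],"turn":[0,0,0],"claw":0.7},{"linear":[0,0,0],"turn":[0,0,0],"claw":0.7}]' | grep -E 'ee_pos|grip|wrist'
python3 -m handwheel '[{"linear":[0,0,-0.3],"turn":[0,0,0],"claw":0.7},{"linear":[0,0,-0.7],"turn":[0,0,0],"claw":0.7},{"linear":[0,0,-0.8],"turn":[0,0,0],"claw":1},{"linear":[0,0,-0.8],"turn":[0,0,0],"claw":1},{"linear":[0,0,-0.8],"turn":[0,0,0],"claw":1}]' | grep ee_pos
python3 plan.py 460,125,140,14.5 495,0,140,14.5 525,-120,140,14.5 558,-194,130,37.5 558,-194,16,37.5
```

```text
t: 15.0
ee_pos: [0.4321, 0.2569, 0.0281]
eef_rot: [[0.969, 0.248, 0.003], [0.248, -0.969, -0.0], [0.003, 0.001, -1.0]]
wrist_force: [0.7, -6.6, 12.5]
grip_width: 0.0267
grip_force: 45.7
ee_pos: [0.4304, 0.2578, 0.0262]
wrist_force: [0.0, 1.6, -0.1]
grip_width: 0.0598
grip_force: 0.0
ee_pos: [0.4299, 0.2576, 0.1444]
now [429.9 257.6 144.4] 14.4 w 85.2 gf 0.0 F [-0.5  0.5 -0.2] t 16.125
460,125,140,14.5 linear [-0.026, 0.906, 0.029] turn_z -0.0
495,0,140,14.5 linear [0.017, 0.865, -0.0] turn_z -0.0
525,-120,140,14.5 linear [-0.007, 0.825, -0.0] turn_z -0.0
558,-194,130,37.5 linear [0.089, 0.533, 0.067] turn_z -0.128
558,-194,16,37.5 linear [0.0, 0.0, 0.76] turn_z -0.0
```

```bash
python3 -m handwheel '[{"linear":[-0.03,0.91,0],"turn":[0,0,0],"claw":1},{"linear":[-0.03,0.91,0],"turn":[0,0,0],"claw":1},{"linear":[-0.03,0.91,0],"turn":[0,0,0],"claw":1}]' | grep ee_pos
python3 -m handwheel '[{"linear":[0.02,0.87,0],"turn":[0,0,0],"claw":1},{"linear":[0.02,0.87,0],"turn":[0,0,0],"claw":1},{"linear":[0.02,0.87,0],"turn":[0,0,0],"claw":1}]' | grep ee_pos
python3 -m handwheel '[{"linear":[-0.01,0.82,0],"turn":[0,0,0],"claw":1},{"linear":[-0.01,0.82,0],"turn":[0,0,0],"claw":1},{"linear":[-0.01,0.82,0],"turn":[0,0,0],"claw":1}]' | grep ee_pos
python3 -m handwheel '[{"linear":[0.09,0.53,0.07],"turn":[0,0,-0.128],"claw":1},{"linear":[0.09,0.53,0.07],"turn":[0,0,-0.128],"claw":1},{"linear":[0.09,0.53,0.07],"turn":[0,0,-0.128],"claw":1},{"linear":[0.09,0.53,0.07],"turn":[0,0,-0.128],"claw":1},{"linear":[0.09,0.53,0.07],"turn":[0,0,-0.128],"claw":1},{"linear":[0.09,0.53,0.07],"turn":[0,0,-0.128],"claw":1}]' | grep ee_pos
python3 plan.py 558,-194,16,37.5
```

```text
ee_pos: [0.46, 0.1218, 0.1445]
ee_pos: [0.4957, -0.0036, 0.1447]
ee_pos: [0.5249, -0.1224, 0.1447]
ee_pos: [0.5577, -0.1935, 0.1361]
now [ 557.7 -193.5  136.1] 37.4 w 85.3 gf 0.0 F [ 0.7 -0.1  0.5] t 18.0
558,-194,16,37.5 linear [-0.0, 0.004, 0.8] turn_z -0.0
```

```bash
python3 -m handwheel '[{"linear":[0,0,0.35],"turn":[0,0,0],"claw":1},{"linear":[0,0,0.65],"turn":[0,0,0],"claw":1},{"linear":[0,0,0.8],"turn":[0,0,0],"claw":1},{"linear":[0,0,0.8],"turn":[0,0,0],"claw":1},{"linear":[0,0,0.8],"turn":[0,0,0],"claw":0},{"linear":[0,0,0.8],"turn":[0,0,0],"claw":0},{"linear":[0,0,0.8],"turn":[0,0,0],"claw":0},{"linear":[0,0,0.8],"turn":[0,0,0],"claw":0},{"linear":[0,0,0.8],"turn":[0,0,0],"claw":0},{"linear":[0,0,0.8],"turn":[0,0,0],"claw":0},{"linear":[0,0,0.8],"turn":[0,0,0],"claw":0},{"linear":[0,0,0.8],"turn":[0,0,0],"claw":0},{"linear":[0,0,0.8],"turn":[0,0,0],"claw":0}]'
python3 -m handwheel '[{"linear":[0,0,-0.1],"turn":[0,0,0],"claw":0},{"linear":[0,0,-0.4],"turn":[0,0,0],"claw":0},{"linear":[0,0,-0.8],"turn":[0,0,0],"claw":0},{"linear":[0,0,-0.8],"turn":[0,0,0],"claw":0},{"linear":[0,0,-0.8],"turn":[0,0,0],"claw":0},{"linear":[0,0,-0.8],"turn":[0,0,0],"claw":0}]' | grep -E 'ee_pos|grip'
python3 plan.py 530,-110,136,14.5 495,15,136,14.5 460,130,136,14.5 454.5,164,136,14.5 454.5,164,21.5,14.5
```

```text
t: 19.62
ee_pos: [0.5584, -0.1945, 0.0172]
eef_rot: [[0.794, 0.608, 0.002], [0.608, -0.794, -0.001], [0.001, 0.002, -1.0]]
wrist_force: [-0.7, -0.5, 6.9]
grip_width: 0.039
grip_force: 41.3
ee_pos: [0.5571, -0.1939, 0.1344]
grip_width: 0.0393
grip_force: 41.1
now [ 557.1 -193.9  134.4] 37.5 w 39.3 gf 41.1 F [ 0.   0.3 -1. ] t 20.375
530,-110,136,14.5 linear [0.197, -0.554, -0.011] turn_z 0.128
495,15,136,14.5 linear [-0.017, -0.865, -0.0] turn_z -0.0
460,130,136,14.5 linear [-0.034, -0.801, -0.0] turn_z -0.0
454.5,164,136,14.5 linear [0.021, -0.229, -0.0] turn_z -0.0
454.5,164,21.5,14.5 linear [0.0, 0.0, 0.763] turn_z -0.0
```

```bash
python3 -m handwheel '[{"linear":[0.2,-0.55,0],"turn":[0,0,0.128],"claw":0},{"linear":[0.2,-0.55,0],"turn":[0,0,0.128],"claw":0},{"linear":[0.2,-0.55,0],"turn":[0,0,0.128],"claw":0},{"linear":[0.2,-0.55,0],"turn":[0,0,0.128],"claw":0}]' | grep ee_pos
python3 -m handwheel '[{"linear":[-0.02,-0.87,0],"turn":[0,0,0],"claw":0},{"linear":[-0.02,-0.87,0],"turn":[0,0,0],"claw":0},{"linear":[-0.02,-0.87,0],"turn":[0,0,0],"claw":0}]' | grep ee_pos
python3 -m handwheel '[{"linear":[-0.03,-0.8,0],"turn":[0,0,0],"claw":0},{"linear":[-0.03,-0.8,0],"turn":[0,0,0],"claw":0},{"linear":[-0.03,-0.8,0],"turn":[0,0,0],"claw":0}]' | grep ee_pos
python3 -m handwheel '[{"linear":[0.02,-0.23,0],"turn":[0,0,0],"claw":0},{"linear":[0.02,-0.23,0],"turn":[0,0,0],"claw":0},{"linear":[0.02,-0.23,0],"turn":[0,0,0],"claw":0},{"linear":[0.02,-0.23,0],"turn":[0,0,0],"claw":0}]' | grep -E 'ee_pos|grip'
python3 plan.py 454.5,164,22,14.5
```

```text
ee_pos: [0.5312, -0.1107, 0.1352]
ee_pos: [0.4952, 0.0172, 0.1355]
ee_pos: [0.4612, 0.1322, 0.1356]
ee_pos: [0.4563, 0.1634, 0.1356]
grip_width: 0.0393
grip_force: 42.0
now [456.3 163.4 135.6] 14.4 w 39.3 gf 42.0 F [-1.9 -0.5 -1.2] t 22.125
454.5,164,22,14.5 linear [-0.011, -0.007, 0.758] turn_z -0.001
```

```bash
python3 -m handwheel '[{"linear":[-0.01,-0.01,0.3],"turn":[0,0,0],"claw":0},{"linear":[-0.01,-0.01,0.55],"turn":[0,0,0],"claw":0},{"linear":[-0.01,-0.01,0.7],"turn":[0,0,0],"claw":0},{"linear":[-0.01,-0.01,0.758],"turn":[0,0,0],"claw":0},{"linear":[-0.01,-0.01,0.758],"turn":[0,0,0],"claw":0},{"linear":[-0.01,-0.01,0.758],"turn":[0,0,0],"claw":0}]' | grep -E 'ee_pos|grip|wrist'
python3 -m handwheel '[{"linear":[0,0,0],"turn":[0,0,0],"claw":0.6},{"linear":[0,0,0],"turn":[0,0,0],"claw":0.8},{"linear":[0,0,0],"turn":[0,0,0],"claw":0.8},{"linear":[0,0,0],"turn":[0,0,0],"claw":0.8}]' | grep -E 'ee_pos|grip|wrist'
python3 -m handwheel '[{"linear":[0,0,-0.3],"turn":[0,0,0],"claw":0.8},{"linear":[0,0,-0.7],"turn":[0,0,0],"claw":0.8},{"linear":[0,0,-0.8],"turn":[0,0,0],"claw":1},{"linear":[0,0,-0.8],"turn":[0,0,0],"claw":1},{"linear":[0,0,-0.8],"turn":[0,0,0],"claw":1}]' | grep ee_pos
python3 plan.py 500,30,140,14.5 558.5,-68,135,89.1 558.5,-68,14,89.1
```

```text
ee_pos: [0.4553, 0.165, 0.0247]
wrist_force: [-11.6, -4.3, 28.2]
grip_width: 0.0394
grip_force: 49.9
ee_pos: [0.454, 0.1654, 0.0219]
wrist_force: [-0.1, 0.6, 0.4]
grip_width: 0.0684
grip_force: 0.0
ee_pos: [0.4534, 0.1653, 0.1402]
now [453.4 165.3 140.2] 14.4 w 85.8 gf 0.0 F [-0.   0.3 -0.7] t 24.0
500,30,140,14.5 linear [0.076, 0.951, 0.001] turn_z -0.0
558.5,-68,135,89.1 linear [0.214, 0.73, 0.033] turn_z -0.414
558.5,-68,14,89.1 linear [0.0, 0.0, 0.807] turn_z -0.0
```

```bash
python3 -m handwheel '[{"linear":[0.08,0.95,0],"turn":[0,0,0],"claw":1},{"linear":[0.08,0.95,0],"turn":[0,0,0],"claw":1},{"linear":[0.08,0.95,0],"turn":[0,0,0],"claw":1}]' | grep ee_pos
python3 -m handwheel '[{"linear":[0.21,0.73,0.03],"turn":[0,0,-0.414],"claw":1},{"linear":[0.21,0.73,0.03],"turn":[0,0,-0.414],"claw":1},{"linear":[0.21,0.73,0.03],"turn":[0,0,-0.414],"claw":1},{"linear":[0.21,0.73,0.03],"turn":[0,0,-0.414],"claw":1},{"linear":[0.21,0.73,0.03],"turn":[0,0,-0.414],"claw":1},{"linear":[0.21,0.73,0.03],"turn":[0,0,-0.414],"claw":1},{"linear":[0.21,0.73,0.03],"turn":[0,0,-0.414],"claw":1},{"linear":[0.21,0.73,0.03],"turn":[0,0,-0.414],"claw":1},{"linear":[0.21,0.73,0.03],"turn":[0,0,-0.414],"claw":1},{"linear":[0.21,0.73,0.03],"turn":[0,0,-0.414],"claw":1},{"linear":[0.21,0.73,0.03],"turn":[0,0,-0.414],"claw":1}]' | grep ee_pos
python3 - <<'E'
from h import *
t=cam("top")["image"][180:300,90:300];s=cam("side")["image"][120:320,150:330]
t=cv2.resize(t,(0,0),fx=2,fy=2);s=cv2.resize(s,(0,0),fx=2,fy=2)
c=np.zeros((max(t.shape[0],s.shape[0]),t.shape[1]+s.shape[1],3),np.uint8);c[:t.shape[0],:t.shape[1]]=t;c[:s.shape[0],t.shape[1]:]=s
cv2.imwrite("pics/three.png",c)
E
python3 plan.py 558.5,-68,14,89.1
```

```text
ee_pos: [0.5012, 0.0279, 0.1402]
ee_pos: [0.559, -0.0676, 0.1375]
now [559.  -67.6 137.6] 88.9 w 85.5 gf 0.0 F [ 1.1  0.1 -0.8] t 25.85
558.5,-68,14,89.1 linear [-0.002, -0.003, 0.824] turn_z -0.001
```

View pics/three.png

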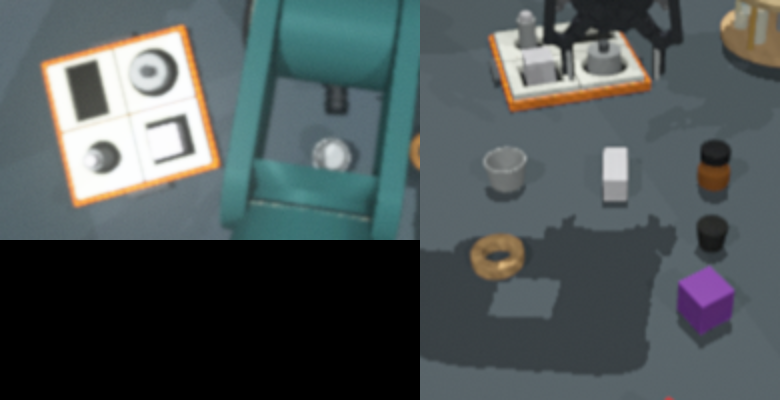

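Three pieces stand in their pockets: pot at (150,72), tube at (100,157) and block at (170,138). Now the bar.

```bash
python3 -m handwheel '[{"linear":[0,0,0.35],"turn":[0,0,0],"claw":1},{"linear":[0,0,0.65],"turn":[0,0,0],"claw":1},{"linear":[0,0,0.82],"turn":[0,0,0],"claw":1},{"linear":[0,0,0.82],"turn":[0,0,0],"claw":1},{"linear":[0,0,0.82],"turn":[0,0,0],"claw":0},{"linear":[0,0,0.82],"turn":[0,0,0],"claw":0},{"linear":[0,0,0.82],"turn":[0,0,0],"claw":0},{"linear":[0,0,0.82],"turn":[0,0,0],"claw":0},{"linear":[0,0,0.82],"turn":[0,0,0],"claw":0},{"linear":[0,0,0.82],"turn":[0,0,0],"claw":0},{"linear":[0,0,0.82],"turn":[0,0,0],"claw":0},{"linear":[0,0,0.82],"turn":[0,0,0],"claw":0},{"linear":[0,0,0.82],"turn":[0,0,0],"claw":0},{"linear":[0,0,0.82],"turn":[0,0,0],"claw":0}]'
python3 -m handwheel '[{"linear":[0,0,-0.1],"turn":[0,0,0],"claw":0},{"linear":[0,0,-0.4],"turn":[0,0,0],"claw":0},{"linear":[0,0,-0.8],"turn":[0,0,0],"claw":0},{"linear":[0,0,-0.8],"turn":[0,0,0],"claw":0},{"linear":[0,0,-0.8],"turn":[0,0,0],"claw":0},{"linear":[0,0,-0.8],"turn":[0,0,0],"claw":0}]' | grep -E 'ee_pos|grip'
python3 plan.py 530,60,140,14.5 527,190,140,14.5 522.8,280,140,14.5 522.8,280,20,14.5
```

```text
t: 27.6
ee_pos: [0.5596, -0.0677, 0.0156]
eef_rot: [[0.018, 1.0, 0.001], [1.0, -0.018, -0.0], [-0.0, 0.001, -1.0]]
wrist_force: [-0.4, -0.2, 6.3]
grip_width: 0.0269
grip_force: 40.3
ee_pos: [0.5584, -0.0676, 0.1333]
grip_width: 0.0272
grip_force: 39.9
now [558.4 -67.6 133.3] 89.0 w 27.2 gf 39.9 F [ 0.4 -1.4 -1.6] t 28.35
530,60,140,14.5 linear [0.847, -0.205, -0.045] turn_z 0.414
527,190,140,14.5 linear [0.198, -0.844, -0.0] turn_z -0.0
522.8,280,140,14.5 linear [0.123, -0.588, -0.0] turn_z -0.0
522.8,280,20,14.5 linear [0.0, 0.0, 0.8] turn_z -0.0
```

```bash
python3 -m handwheel '[{"linear":[0.85,-0.2,-0.05],"turn":[0,0,0.414],"claw":0},{"linear":[0.85,-0.2,-0.05],"turn":[0,0,0.414],"claw":0},{"linear":[0.85,-0.2,-0.05],"turn":[0,0,0.414],"claw":0},{"linear":[0.85,-0.2,-0.05],"turn":[0,0,0.414],"claw":0},{"linear":[0.85,-0.2,-0.05],"turn":[0,0,0.414],"claw":0},{"linear":[0.85,-0.2,-0.05],"turn":[0,0,0.414],"claw":0},{"linear":[0.85,-0.2,-0.05],"turn":[0,0,0.414],"claw":0},{"linear":[0.85,-0.2,-0.05],"turn":[0,0,0.414],"claw":0},{"linear":[0.85,-0.2,-0.05],"turn":[0,0,0.414],"claw":0}]' | grep ee_pos
python3 -m handwheel '[{"linear":[0.2,-0.84,0],"turn":[0,0,0],"claw":0},{"linear":[0.2,-0.84,0],"turn":[0,0,0],"claw":0},{"linear":[0.2,-0.84,0],"turn":[0,0,0],"claw":0}]' | grep ee_pos
python3 -m handwheel '[{"linear":[0.12,-0.59,0],"turn":[0,0,0],"claw":0},{"linear":[0.12,-0.59,0],"turn":[0,0,0],"claw":0},{"linear":[0.12,-0.59,0],"turn":[0,0,0],"claw":0},{"linear":[0.12,-0.59,0],"turn":[0,0,0],"claw":0},{"linear":[0.12,-0.59,0],"turn":[0,0,0],"claw":0}]' | grep -E 'ee_pos|rot|grip'
python3 plan.py 522.8,280,20.5,14.5
```

```text
ee_pos: [0.5311, 0.0603, 0.1415]
ee_pos: [0.5284, 0.193, 0.1417]
ee_pos: [0.5245, 0.279, 0.1421]
eef_rot: [[0.969, 0.249, 0.0], [0.249, -0.969, -0.0], [-0.0, 0.0, -1.0]]
grip_width: 0.0273
grip_force: 40.5
now [524.5 279.  142.1] 14.4 w 27.3 gf 40.5 F [ 0.   0.4 -2.1] t 30.475
522.8,280,20.5,14.5 linear [-0.01, -0.009, 0.81] turn_z -0.0
```

```bash
python3 -m handwheel '[{"linear":[-0.01,-0.01,0.35],"turn":[0,0,0],"claw":0},{"linear":[-0.01,-0.01,0.6],"turn":[0,0,0],"claw":0},{"linear":[-0.01,-0.01,0.75],"turn":[0,0,0],"claw":0},{"linear":[-0.01,-0.01,0.805],"turn":[0,0,0],"claw":0},{"linear":[-0.01,-0.01,0.805],"turn":[0,0,0],"claw":0},{"linear":[-0.01,-0.01,0.805],"turn":[0,0,0],"claw":0}]' | grep -E 'ee_pos|grip|wrist'
python3 -m handwheel '[{"linear":[0,0,0],"turn":[0,0,0],"claw":0.4},{"linear":[0,0,0],"turn":[0,0,0],"claw":0.65},{"linear":[0,0,0],"turn":[0,0,0],"claw":0.65},{"linear":[0,0,0],"turn":[0,0,0],"claw":0.65}]' | grep -E 'ee_pos|grip|wrist'
python3 -m handwheel '[{"linear":[0,0,-0.3],"turn":[0,0,0],"claw":0.65},{"linear":[0,0,-0.7],"turn":[0,0,0],"claw":0.65},{"linear":[0,0,-1],"turn":[0,0,0],"claw":0.65},{"linear":[0,0,-1],"turn":[0,0,0],"claw":0.65},{"linear":[0,0,-1],"turn":[0,0,0],"claw":0.65}]' | grep ee_pos
python3 -m handwheel '[{"linear":[0,1,0],"turn":[0,0,0],"claw":0.65},{"linear":[0,1,0],"turn":[0,0,0],"claw":0.65},{"linear":[0,1,0],"turn":[0,0,0],"claw":0.65},{"linear":[0,1,0],"turn":[0,0,0],"claw":0.65}]' | grep ee_pos
python3 -m handwheel '[{"linear":[0,1,0],"turn":[0,0,0],"claw":0.65},{"linear":[0,1,0],"turn":[0,0,0],"claw":0.65},{"linear":[0,1,0],"turn":[0,0,0],"claw":0.65},{"linear":[0,1,0],"turn":[0,0,0],"claw":0.65}]' | grep ee_pos
python3 -m handwheel '[{"linear":[0,1,0],"turn":[0,0,0],"claw":0.65},{"linear":[0,1,0],"turn":[0,0,0],"claw":0.65},{"linear":[0,1,0],"turn":[0,0,0],"claw":0.65},{"linear":[0,1,0],"turn":[0,0,0],"claw":0.65},{"linear":[0,1,0],"turn":[0,0,0],"claw":0.65}]' | grep ee_pos
cat > fin.py <<'E'
from h import *
d=cam("top");sd=cam("side");I=d["image"].copy()
# expected outlines of tops at pocket centres, for the eye
for c,z in(((523,280),.037),((547,188),.051),((430.6,256.3),.065),((454.5,164),.045)):
    u,v=proj(d,[[c[0]/1000,c[1]/1000,z]])[0]; cv2.circle(I,(int(round(u)),int(round(v))),1,(0,0,255),-1)
t=cv2.resize(I[180:300,100:220],(0,0),fx=3.3,fy=3.3,interpolation=cv2.INTER_CUBIC)
s=cv2.resize(sd["image"][115:200,160:290],(0,0),fx=3,fy=3,interpolation=cv2.INTER_CUBIC)
c=np.zeros((400,800,3),np.uint8);c[:t.shape[0],:t.shape[1]]=t;c[:s.shape[0],400:400+s.shape[1]]=s[:400,:400];cv2.imwrite("pics/fin.png",c)
E
python3 fin.py; python3 plan.py
```

```text
ee_pos: [0.5231, 0.2803, 0.0238]
wrist_force: [-12.7, -8.7, 24.6]
grip_width: 0.0268
grip_force: 46.3
ee_pos: [0.5225, 0.281, 0.0212]
wrist_force: [-1.2, -0.4, -0.0]
grip_width: 0.0554
grip_force: 0.0
ee_pos: [0.5223, 0.281, 0.1704]
ee_pos: [0.5597, 0.1343, 0.1695]
ee_pos: [0.5972, -0.0099, 0.1699]
ee_pos: [0.6346, -0.1529, 0.171]
now [ 634.7 -153.   171.3] 14.5 w 55.6 gf 0.0 F [-0.5 -0.2  0.6] t 34.075
```

View pics/fin.png

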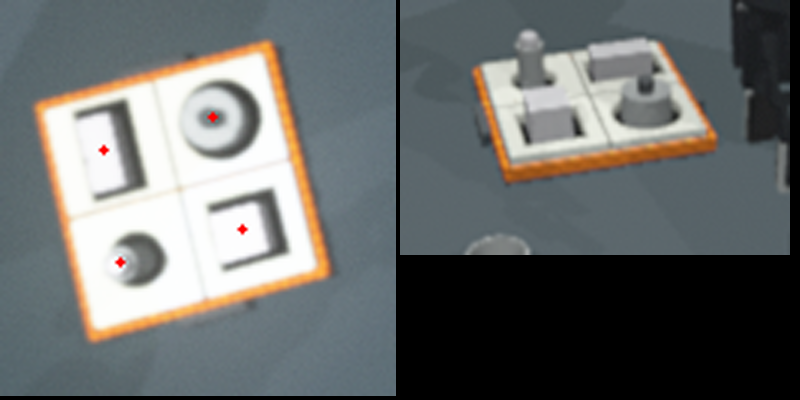

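The red marks for the expected top centres sit on all four pieces, which look upright and seated. Handing in.

```bash
python3 -c "
from station import bot
print(bot.job_done())"
```

```text
the job is handed in; nothing more can be done
None
```

I loaded the pot, tube, block and bar into their pockets and handed the job in at about 34 s. The last pictures show all four upright on their pocket centres. I never gripped or moved near enough to touch the two look-alikes, though I did not re-measure them at the end, and the hand-in returned no verdict.

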